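Zero the bench thickness gauge and hold a test plate home in it for the reading

ROBOT

A 6-joint arm with a two-finger parallel gripper is mounted at the origin on a cart in front of the work surface, level with it; the furniture and walls round the work are solid. World frame = base frame: x ahead of the robot, y to its left, z up, the work surface at z = 0. Lengths are in m, angles in rad, forces in N, time in s.
With the tool pointing down it reaches from about 0.375 to 0.9 m from the base axis. Payload 3.1 kg.
Tool frame: the origin (TCP) lies at the very end of the fingers, on their centre line; the grasp point (between the pads) lies env.hold_point_z behind it (env.hold_point_z is the distance from the TCP to the grasp point, in m); y points along the fingers, x is the direction in which the jaws open and shut, and the axes are right-handed (so a half turn about y gives the same grasp; the last joint's range is limited). The gripper opens to 87 mm and grips with 3 to 60 N. Pads are 19 mm wide; open, the fingers measure 117 mm over their backs; the gripper's body (75 mm by 190 mm) begins 51 mm behind the grasp point.
Start: joints at [-1.429, 0.527, 1.433, -0, 1.181, -0.178], TCP at [0.197, -0.593, 0.223] pointing down, gripper open.
Joint ranges: [-3.08, 3.08], [-0.75, 2.2], [0.22, 2.44], [-1.43, 4.57], [0, 2.65], [-2.85, 2.85]. Speed limits (rad/s): [2.79, 2.79, 3.14, 3.14, 3.14, 3.14].

INTERFACE

Orientations are given as a rotation vector (axis times angle).
In Python, from plant import env, cams gives the robot as it stands. The module is installed in compiled form; this text tells all that it offers.
- The arm moves only by the tool jog_arm, never from a script. Its argument "plan" is a list of rows, each an object of numbers: "grip": the closure in counts, from 0 (fully open) to 255 (shut); "tx", "ty", "tz": the shift along the tool's x, y, z in cm; "twist": the turn about the tool's y in degrees. A call has 1 to 12 rows; each row shifts and turns the commanded pose from where the row before left it, along the tool's axes as they then stand; what a row does not reach is not made up. A row lasts 1/10 s, in which the tool goes at most 50 mm and 8.59 degrees, less where a joint would pass 70% of its speed; a pose out of reach is approached as far as the arm can. A call with a gripper value outside its range is refused whole. The fingers move at their own pace and stop on an object; "squeeze" is the grip in N (left out, the last holds). Time passes only in rows, so rows that do not move let the fingers close. It gives the time, the measured TCP pose, the force and the opening at its end, in the units of the state.
- env.get_obs(): the state, without advancing time (a new reading comes with each control period).
- cams.get_image(name): name is "scene" or "top"; returns a dict with "color" (480x640x3 uint8, red, green, blue), "range_z" (480x640 float32, m along the optical axis (not along the pixel's ray), 0 where there is no reading), "K" (3x3 intrinsics, pixels), "world_from_camera" (4x4, takes a point from camera to world coordinates). Camera axes: x right, y up, looking along -z (the intrinsics and any distortion apply to the point x, -y, -z); pixel columns grow to the right and rows downward; lengths in m; the calibration is good to about 2 mm. A picture is of the moment at which its call begins.
- env.hand_in(): hands the job in, once; it reports no verdict.
The state is a dict: "time": time; "qpos": joint angles; "qd": joint speeds; "joint_torque": joint torques, N m; "tcp_pos": TCP position; "tool_rot": TCP orientation; "contact_force": force on the tool from outside, world axes, zero at the start; "torque": the same for the moment, N m; "width": opening from 0.0 (shut) to 1.0 (fully open).
Only numpy, scipy, OpenCV 4.12 (cv2) and the standard library are available. Lean on these libraries where they do the work, as an engineer would, in place of code of your own. Each camera call takes 0.05 s, during which the arm holds its last target. There are 200 camera calls.

TASK

Measure the aluminium test plate that lies flat on the worktop: first turn the bezel of the bench thickness gauge's dial until its bold zero mark lies under the resting pointer, and let go of it. Then lay the plate's end on the gauge's bed, push it under the spindle and in beneath the lip at the back, against the spring pins, until it butts fully home on the stop, without ramming the gauge. Finish while still gripping the plate and pressing it fully home, so that the dial shows its thickness; leave the other things on the worktop where they are.

Things in the scene. Friction and masses are not known exactly. Their poses are not given: they have to be found in the camera images.
- gauge: bench thickness gauge, fixed: grey base 180 x 90 x 18 mm (x -75 to 105), column and arm, dial face up on top, 106 mm high. Origin: underside, below the dial's axis; x = the way a plate is pushed in, z up. Steel bed, top z = 45: 30 mm wide from x = -65 to -1 (fingers may pass beside it), then 64 mm wide. Above it the arm (26 mm wide, underside z = 65, from x = -25) and dial (from x = -29 back)
- spindle_foot (a point): where the spindle's contact meets the bed: gauge x = 0, y = 0, z = 45 mm; axes as the gauge's. The contact is a steel dome 23 mm across (dome radius 12 mm), pressed on the bed by a spring of about 1 N (2 N with the plate under it); the plate's bevelled end lifts it when pushed in with 3 to 5 N. Bed, pocket and contact are lapped and oiled (friction about 0.2)
- home (a point): middle of the stop face's lower edge, on the bed (gauge x = 30, y = 0, z = 45 mm); axes as the gauge's. A plate pressed home has its origin at x = -75, y = 0 (play 2 mm), z = 0 here. In front of the stop: a pocket 44 mm wide between cheeks from x = -22 to 0 (mouth flared to 50 mm at x = -35), under a lip 10 mm above the bed from x = -12 to 0
- dial_axis (a point): point on the dial's axis at half the bezel's height, 98 mm above the worktop; axes as the gauge's
- dial_bezel (a joint): turn of the knurled bezel with its white dial plate (58 mm diameter, 90 to 106 mm above the worktop; below it a dark case 52 mm wide from 83 mm up). 0: the bold zero mark lies under the resting pointer; positive: anticlockwise from above (rad); starts 0.4 to 1.3. Friction 0.04 Nm, stays where left. 50 graduations of 0.126 rad (0.2 mm), every fifth longer
- ejector (a joint): travel of the two brass spring pins that stand 6 mm out of the stop (4 mm above the bed, 12 mm either side of the middle): 0 = out, 0.006 m = flush with the stop face; the spring resists with 2.4 N at first, 6 N when flush, and pushes the plate out again if it is let go
- test_plate: plain aluminium plate 150 x 40 x 8 mm, about 130 g, lying flat, length roughly along the robot's x (plates on edge in the white rack stay there). Origin: middle of its underside; x along it, z up. Ends alike, bevelled top and bottom (2.5 mm high, 5 mm long; end face 3 mm high). Grip it across its width about 40 mm behind its middle: the gripper then stays clear of the dial
- zero_mark (a point): the bold zero bar with an arrowhead on the dial plate, 21 mm from the dial's axis; it turns with the bezel
- pointer_tip (a point): near the tip of the black pointer, 21 mm from the dial's axis; at rest it points along the gauge's +x (away from the open front)
- dial_pointer (a joint): turn of the pointer, clockwise seen from above (rad): 0 with the spindle resting on the bed, one turn (6.28) for 10 mm of lift, 5.03 with the 8 mm plate under it
- timer: white timer 58 x 94 x 23 mm, bystander
- syringe: syringe 110 mm long, bystander
- marker: black and white marker pen 131 mm long, 15 mm thick, bystander
- tweezers: steel tweezers 129 mm long, 8 mm high, bystander
- weight_200g: steel weight 29 mm diameter, 54 mm high, bystander
- jar_a1: cream screw-cap jar 57 mm diameter, 47 mm high, bystander
- rubber_stopper: grey rubber stopper 35 mm diameter, 28 mm high, bystander
- weigh_boat: white square weighing boat 66 x 66 x 20 mm, bystander
Mind the look-alikes: they are no part of the job. There is more than one size of the test_plate; the job needs the largest.

How it is judged:
By the outcome, as a careful person would: the job done as asked, in the order asked, and still so for the second after the job is handed in, while the arm keeps its last pose, push and grip.
It also fails if it takes over 61 s, if anything falls off the work surface, if the arm or the gripper's body presses on something with over 40 N, if the wrist force passes 120 N, or if a joint passes its speed limit or range.

## Working session

There is one attempt and no reset: what is moved stays moved. The work goes in short steps, Python scripts to look and compute and a tool call to move; the robot and the scene stay as the last step left them, time stands still between calls to the robot, and variables do not carry over. Pictures are saved under pics/ and viewed, about 8 in all and at most 12, crops included, and the job is handed in when it is done.

Besides the shell and the picture viewer there is one more tool, called after ">>>" as name([rows], argument=value, ...), one row to a line, values as JSON. jog_arm: Moves the arm, as the interface text tells. Its arguments: {"type":"object","properties":{"plan":{"type":"array","items":{"type":"object","properties":{"grip":{"type":"number"},"tx":{"type":"number"},"ty":{"type":"number"},"tz":{"type":"number"},"twist":{"type":"number"}}}},"squeeze":{"type":"number"}},"required":["plan"]}

```bash
mkdir -p pics; cat > h.py <<'E'
import numpy as np, cv2
from plant import env, cams
from scipy.spatial.transform import Rotation as R
def snap(n,save=True):
    d=cams.get_image(n)
    return d
def save(img,fn): cv2.imwrite('pics/'+fn,cv2.cvtColor(img,cv2.COLOR_RGB2BGR))
def pt(d,u,v,z=None):
    "world point of pixel from depth, or on plane z"
    K=d['K'];T=d['world_from_camera']
    r=np.array([(u-K[0,2])/K[0,0],-(v-K[1,2])/K[1,1],-1.])
    if z is None:
        return (T@np.r_[r*d['range_z'][int(round(v)),int(round(u))],1])[:3]
    w=T[:3,:3]@r; o=T[:3,3]
    return o+w*(z-o[2])/w[2]
def px(d,p):
    K=d['K'];T=np.linalg.inv(d['world_from_camera']);q=(T@np.r_[p,1])[:3]
    return K[0,0]*q[0]/-q[2]+K[0,2],K[1,1]*q[1]/q[2]+K[1,2]
E
python3 - <<'E'
from h import *
for n in('scene','top'):
    d=snap(n); save(d['color'],n+'0.png'); print(n,d['K'].round(1).tolist(),d['world_from_camera'].round(3).tolist())
o=env.get_obs();print({k:np.round(v,3).tolist() for k,v in o.items()},env.hold_point_z)
print(R.from_rotvec(o['tool_rot']).as_matrix().round(3))
E
```

```text
scene [[442.1, 0.0, 319.1], [0.0, 442.1, 236.2], [0.0, 0.0, 1.0]] [[0.659, 0.378, -0.65, -0.298], [-0.752, 0.304, -0.585, -0.728], [-0.023, 0.874, 0.485, 0.681], [0.0, 0.0, 0.0, 1.0]]
top [[511.0, 0.0, 319.3], [0.0, 511.0, 239.8], [0.0, 0.0, 1.0]] [[-0.015, 0.98, -0.199, 0.246], [-1.0, -0.014, 0.009, -0.005], [0.006, 0.199, 0.98, 1.252], [0.0, 0.0, 0.0, 1.0]]
{'time': 0.1, 'qpos': [-1.428, 0.528, 1.434, -0.0, 1.181, -0.179], 'qd': [-0.0, -0.003, -0.003, 0.001, 0.001, -0.001], 'joint_torque': [-0.0, -44.099, -17.715, 0.063, 0.053, -0.0], 'tcp_pos': [0.197, -0.592, 0.222], 'tool_rot': [-1.343, 0.971, -0.968], 'contact_force': [0.228, 0.125, 0.275], 'torque': [-0.001, 0.007, -0.003], 'width': 1.005} 0.0187
[[ 0.315 -0.     0.949]
 [-0.949  0.002  0.315]
 [-0.002 -1.     0.   ]]
```

View pics/top0.png

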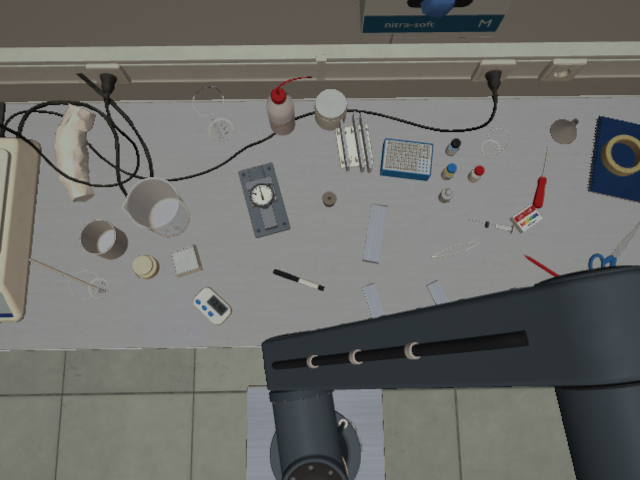

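View pics/scene0.png

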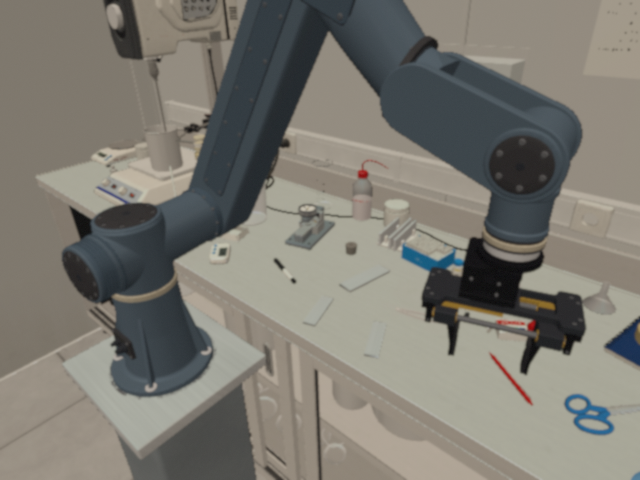

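The top view shows the gauge at about (264,200). Plates that could be confused are at (375,233), (373,300) and (437,292), plus the rack at (355,145). (375,233) looks the longest. I'll check with a close crop and measurements.

```bash
python3 - <<'E'
from h import *
d=snap('top'); c=d['color']
a=cv2.resize(c[150:250,225:305],None,fx=6,fy=6,interpolation=cv2.INTER_CUBIC)
b=cv2.resize(c[195:325,340:460],None,fx=2.6,fy=4.6*2.6/4.6,interpolation=cv2.INTER_CUBIC)
b=cv2.copyMakeBorder(b,0,600-b.shape[0],0,0,cv2.BORDER_CONSTANT)
save(np.hstack([a,b]),'crop1.png')
np.savez('top.npz',**d)
for uv in((375,233),(373,300),(437,292),(262,195),(268,215),(275,235)): print(uv,pt(d,*uv).round(4))
E
```

```text
(375, 233) [ 0.5153 -0.1562  0.0039]
(373, 300) [ 0.3482 -0.1447  0.0074]
(437, 292) [ 0.3653 -0.3017  0.0066]
(262, 195) [0.5884 0.1164 0.103 ]
(268, 215) [0.5547 0.1076 0.0458]
(275, 235) [0.514  0.0939 0.0024]
```

View pics/crop1.png

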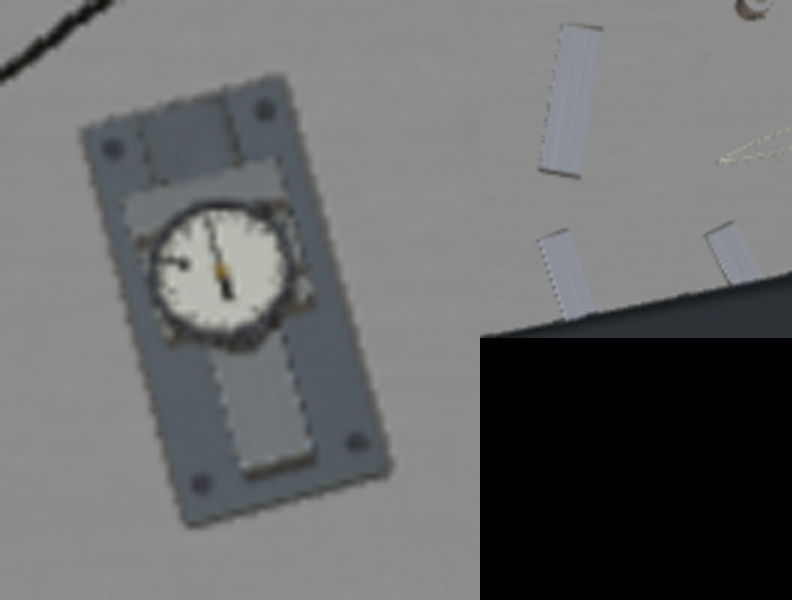

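The crop shows the dial centre at (222,270), the pointer towards (208,215) and the zero bar on the left at about (180,263). The zero is roughly 1.1 rad anticlockwise of the pointer. The plate at (375,233) is the largest. Next I'll fit the poses.

```bash
cat >> h.py <<'E'
def cloud(d,u0,u1,v0,v1):
    K=d['K'];T=d['world_from_camera'];v,u=np.mgrid[v0:v1,u0:u1];z=d['range_z'][v0:v1,u0:u1]
    P=np.stack([(u-K[0,2])/K[0,0]*z,-(v-K[1,2])/K[1,1]*z,-z],-1)
    return P@T[:3,:3].T+T[:3,3]
def rect(m,z,d,off=(0,0)):
    c,_=cv2.findContours(m.astype(np.uint8),cv2.RETR_EXTERNAL,cv2.CHAIN_APPROX_NONE)
    c=max(c,key=cv2.contourArea)[:,0]+np.array(off)
    w=np.array([pt(d,u,v,z)[:2] for u,v in c])*1000
    (cx,cy),(a,b),th=cv2.minAreaRect(w.astype(np.float32))
    if a<b: a,b,th=b,a,th+90
    th=(th+90)%180-90
    return (cx,cy),(a,b),th
E
python3 - <<'E'
from h import *
d=dict(np.load('top.npz'))
P=cloud(d,225,305,150,250)
print('z vals base',np.median(P[...,2][(P[...,2]>.01)&(P[...,2]<.03)]))
print('base',rect((P[...,2]>.010),.018,d,(225,150)))
m=P[...,2]>.088
print('dial',rect(m,.106,d,(225,150)), P[m].mean(0))
m=(P[...,2]>.040)&(P[...,2]<.05); print('bed',rect(m,.045,d,(225,150)))
g=cv2.cvtColor(d['color'],cv2.COLOR_RGB2HSV)
for (u0,u1,v0,v1) in((355,395,198,270),(355,390,275,325),(420,460,272,325)):
    P=cloud(d,u0,u1,v0,v1); sub=d['color'][v0:v1,u0:u1].astype(int)
    bl=sub[...,2]-sub[...,0]; 
    print(np.percentile(bl,[5,50,95]), rect(bl>(np.percentile(bl,10)+np.percentile(bl,95))/2,.008,d,(u0,v0)), np.median(P[...,2][bl>np.percentile(bl,70)]))
    print('  z', rect(P[...,2]>np.median(P[0,:,2])+.004,.008,d,(u0,v0)))
E
```

```text
z vals base 0.018321089689935843
base ((602.9016723632812, 120.76283264160156), (180.66629028320312, 89.6613998413086), 14.826006889343262)
dial ((587.6788940429688, 116.16180419921875), (58.335567474365234, 55.956722259521484), 0.12717871367931366) [0.56762192 0.1094096  0.17340114]
bed ((551.8275146484375, 107.32660675048828), (55.77919387817383, 29.93887710571289), 14.874756813049316)
[-1.  0. 12.] ((515.2786865234375, -155.208251953125), (143.07603454589844, 40.06563186645508), -10.614273071289062) 0.008532461856327167
  z ((516.7265625, -157.28713989257812), (155.42942810058594, 47.96171951293945), -12.939468383789062)
[-2.  0. 13.] ((338.86602783203125, -141.1292724609375), (96.48802185058594, 82.3563461303711), -0.8704605102539062) 0.00736248903785508
  z ((338.86505126953125, -141.19485473632812), (96.48802185058594, 82.4875259399414), -0.8704605102539062)
[-1.  6. 11.] ((339.0292053222656, -305.9320068359375), (105.6487808227539, 94.81633758544922), -3.1339035034179688) 0.010957424579978614
  z ((340.2569274902344, -306.0177307128906), (108.10983276367188, 94.85316467285156), -3.13397216796875)
```

```bash
cat >> h.py <<'E'
G=np.array([.588,.1166]); GY=np.radians(14.85)
def togauge(p):
    c,s=np.cos(GY),np.sin(GY); q=np.asarray(p)[...,:2]-G
    return np.stack([c*q[...,0]+s*q[...,1],-s*q[...,0]+c*q[...,1]],-1)
def togo(target,yaw=None):
    "cm along tool axes (x,y,z) to target TCP; twist deg to yaw of tool x"
    o=env.get_obs();M=R.from_rotvec(o['tool_rot']).as_matrix()
    y=np.degrees(np.arctan2(M[1,0],M[0,0]))
    print('tcp',np.round(o['tcp_pos'],4),'yaw',y.round(2),'t',np.round(o['time'],2),'F',np.round(o['contact_force'],2),'w',np.round(o['width'],3),'down',M[:,1].round(3))
    print('go cm',(M.T@(np.array(target)-o['tcp_pos'])*100).round(2), 'twist', None if yaw is None else round(y-yaw,2))
E
python3 - <<'E'
from h import *
d=dict(np.load('top.npz'))
P=cloud(d,215,315,140,260); g=togauge(P); z=P[...,2]
for gx in range(-80,115,10):
    print(gx,[ (lambda m: int(1000*z[m].max()) if m.any() else -1)((abs(g[...,0]*1000-gx)<5)&(abs(g[...,1]*1000-gy)<5)) for gy in range(-60,61,10)])
t=[.588,.1166,.222]; togo(t,-42)
n=np.array([[6,1]]);
E
```

```text
-80 [5, 4, 3, 3, 4, 5, 4, 5, 3, 3, 7, 5, 2]
-70 [5, 4, 22, 22, 23, 22, 21, 26, 25, 21, 23, 3, 4]
-60 [6, 3, 22, 23, 21, 50, 48, 48, 22, 24, 21, 5, 3]
-50 [6, 2, 22, 22, 22, 52, 51, 49, 46, 21, 21, 4, 4]
-40 [5, 4, 21, 21, 24, 46, 49, 51, 44, 26, 23, 12, 5]
-30 [5, 3, 23, 23, 22, 108, 108, 104, 22, 22, 22, 13, 4]
-20 [3, 5, 23, 22, 110, 109, 106, 106, 107, 23, 21, 4, 3]
-10 [7, 6, 23, 107, 108, 104, 105, 105, 108, 106, 22, 5, 3]
0 [7, 5, 22, 109, 108, 105, 105, 105, 107, 107, 23, 3, 3]
10 [5, 4, 23, 109, 107, 104, 106, 105, 106, 105, 23, 4, 3]
20 [3, 5, 22, 64, 107, 108, 105, 106, 107, 69, 22, 13, 2]
30 [2, 4, 26, 85, 82, 107, 108, 108, 102, 84, 23, 6, 3]
40 [2, 5, 21, 82, 85, 84, 82, 81, 83, 83, 21, 5, 3]
50 [4, 6, 22, 83, 82, 83, 85, 83, 81, 82, 24, 7, 5]
60 [6, 5, 23, 21, 77, 84, 84, 83, 83, -1, 23, 4, 3]
70 [4, 4, 21, 23, 77, 83, 85, 83, 82, 22, 22, 17, 4]
80 [3, 3, 21, 22, 78, 81, 84, 83, 77, 22, 22, 15, 4]
90 [5, 5, 27, 24, 20, -1, -1, -1, 19, 24, 24, 5, 5]
100 [5, 5, 20, 22, 24, 20, 18, 22, 24, 24, 22, 3, 2]
110 [5, 3, 15, 18, 16, 16, 15, 0, 16, 18, 11, 2, 3]
tcp [ 0.197  -0.5925  0.2218] yaw -71.62 t 0.15 F [-0.44  0.73 -0.17] w 1.002 down [-0.     0.002 -1.   ]
go cm [-54.97   0.09  59.46] twist -29.62
```

>>> jog_arm([
  {"grip": 0,"twist": -7.4},
  {"grip": 0,"twist": -7.4},
  {"grip": 0,"twist": -7.4},
  {"grip": 0,"twist": -7.4},
  {"grip": 0,"tx": -1.0,"tz": 4.3},
  {"grip": 0,"tx": -1.0,"tz": 4.3},
  {"grip": 0,"tx": -1.0,"tz": 4.3},
  {"grip": 0,"tx": -1.0,"tz": 4.3},
  {"grip": 0,"tx": -1.0,"tz": 4.3},
  {"grip": 0,"tx": -1.0,"tz": 4.3},
  {"grip": 0,"tx": -1.0,"tz": 4.3},
  {"grip": 0,"tx": -1.0,"tz": 4.3},
])

```text
invalid input at $.plan[0]: expected keys grip, tx, ty, tz, twist
```

>>> jog_arm([
  {"grip": 0,"tx": -1.0,"tz": 4.3},
  {"grip": 0,"tx": -1.0,"tz": 4.3},
  {"grip": 0,"tx": -1.0,"tz": 4.3},
  {"grip": 0,"tx": -1.0,"tz": 4.3},
  {"grip": 0,"tx": -1.0,"tz": 4.3},
  {"grip": 0,"tx": -1.0,"tz": 4.3},
  {"grip": 0,"tx": -1.0,"tz": 4.3},
  {"grip": 0,"tx": -1.0,"tz": 4.0},
  {"grip": 0,"tx": -1.0,"tz": 3},
  {"grip": 0,"tz": 1},
  {"grip": 0},
])

```text
invalid input at $.plan[0]: expected keys grip, tx, ty, tz, twist
```

```bash
python3 - <<'E'
from h import *
togo([.588,.1166,.088],-42)
d=snap('scene')
u,v=px(d,[.588,.1166,.098]); print(u,v)
u,v=int(u),int(v); c=d['color'][max(0,v-60):v+60,u-80:u+80]
save(cv2.resize(c,None,fx=4.8,fy=4.8,interpolation=cv2.INTER_CUBIC),'s1.png'); np.savez('s1.npz',**d); print(u-80,max(0,v-60))
E
```

```text
tcp [ 0.197  -0.5925  0.2218] yaw -71.62 t 0.15 F [-0.44  0.73 -0.17] w 1.002 down [-0.     0.002 -1.   ]
go cm [-54.95  13.49  59.46] twist -29.62
306.995716222252 209.34517520139684
226 149
```

View pics/s1.png

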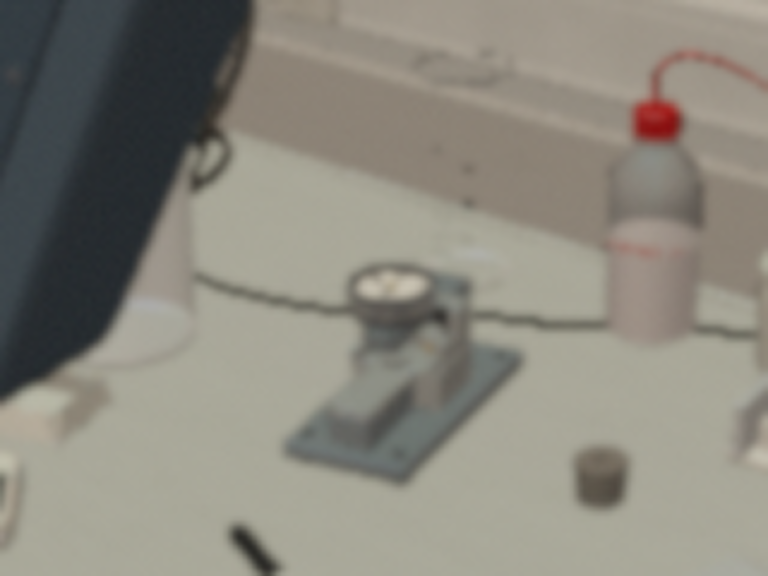

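All keys are required in each row, so nothing moved. The picture shows the gauge unobstructed, with the dial at (392,285) in the crop. I'll resend the moves with full rows.

>>> jog_arm([
  {"grip": 0,"tx": 0,"ty": 0,"tz": 0,"twist": -7.4},
  {"grip": 0,"tx": 0,"ty": 0,"tz": 0,"twist": -7.4},
  {"grip": 0,"tx": 0,"ty": 0,"tz": 0,"twist": -7.4},
  {"grip": 0,"tx": 0,"ty": 0,"tz": 0,"twist": -7.4},
  {"grip": 0,"tx": -1.0,"ty": 0,"tz": 4.3,"twist": 0},
  {"grip": 0,"tx": -1.0,"ty": 0,"tz": 4.3,"twist": 0},
  {"grip": 0,"tx": -1.0,"ty": 0,"tz": 4.3,"twist": 0},
  {"grip": 0,"tx": -1.0,"ty": 0,"tz": 4.3,"twist": 0},
  {"grip": 0,"tx": -1.0,"ty": 0,"tz": 4.3,"twist": 0},
  {"grip": 0,"tx": -1.0,"ty": 0,"tz": 4.3,"twist": 0},
  {"grip": 0,"tx": -1.0,"ty": 0,"tz": 4.3,"twist": 0},
  {"grip": 0,"tx": -1.0,"ty": 0,"tz": 4.3,"twist": 0},
])

```text
time: 1.4
tcp_pos: [0.3685, -0.2824, 0.2226]
tool_rot: [-1.494, 0.574, -0.574]
contact_force: [1.4, 0.8, 0.6]
width: 0.996
```

>>> jog_arm([
  {"grip": 0,"tx": -1.0,"ty": 0,"tz": 4.3,"twist": 0},
  {"grip": 0,"tx": -1.0,"ty": 0,"tz": 4.3,"twist": 0},
  {"grip": 0,"tx": -1.0,"ty": 0,"tz": 4.3,"twist": 0},
  {"grip": 0,"tx": -1.0,"ty": 0,"tz": 4.3,"twist": 0},
  {"grip": 0,"tx": -1.0,"ty": 0,"tz": 4.3,"twist": 0},
  {"grip": 0,"tx": -1.0,"ty": 0,"tz": 4.3,"twist": 0},
  {"grip": 0,"tx": -1.0,"ty": 0,"tz": 4.3,"twist": 0},
  {"grip": 0,"tx": -1.0,"ty": 0,"tz": 4.3,"twist": 0},
  {"grip": 0,"tx": -1.0,"ty": 0,"tz": 4.0,"twist": 0},
  {"grip": 0,"tx": -1.0,"ty": 0,"tz": 3.0,"twist": 0},
  {"grip": 0,"tx": 0,"ty": 0,"tz": 0,"twist": 0},
  {"grip": 0,"tx": 0,"ty": 0,"tz": 0,"twist": 0},
])

```text
time: 2.6
tcp_pos: [0.5703, 0.091, 0.2221]
tool_rot: [-1.495, 0.573, -0.572]
contact_force: [-0.7, -0.8, -0.2]
width: 1.001
```

```bash
python3 - <<'E'
from h import *
togo([.588,.1166,.088],-42)
d=snap('scene'); u,v=px(d,[.588,.1166,.13]); u,v=int(u),int(v)
c=d['color'][max(0,v-70):v+70,u-90:u+90]
save(cv2.resize(c,None,fx=4,fy=4,interpolation=cv2.INTER_CUBIC),'s2.png')
E
```

```text
tcp [0.5703 0.091  0.2221] yaw -41.91 t 2.6 F [-0.72 -0.76 -0.2 ] w 1.001 down [-0.001 -0.001 -1.   ]
go cm [-0.39 13.41  3.1 ] twist 0.09
```

>>> jog_arm([
  {"grip": 0,"tx": -0.4,"ty": 0,"tz": 3.1,"twist": 0},
  {"grip": 0,"tx": 0,"ty": 3,"tz": 0,"twist": 0},
  {"grip": 0,"tx": 0,"ty": 3,"tz": 0,"twist": 0},
  {"grip": 0,"tx": 0,"ty": 3,"tz": 0,"twist": 0},
  {"grip": 0,"tx": 0,"ty": 0,"tz": 0,"twist": 0},
  {"grip": 0,"tx": 0,"ty": 0,"tz": 0,"twist": 0},
])

```text
time: 3.25
tcp_pos: [0.5883, 0.115, 0.1327]
tool_rot: [-1.494, 0.576, -0.574]
contact_force: [-0.2, 0.2, 0.5]
width: 1.002
```

```bash
python3 - <<'E'
from h import *
togo([.588,.1166,.088],-42)
d=snap('scene'); u,v=px(d,[.588,.1166,.13]); u,v=int(u),int(v)
c=d['color'][max(0,v-70):v+70,u-90:u+90]; c=cv2.resize(c,None,fx=4,fy=4,interpolation=cv2.INTER_CUBIC)
save(c,'s2.png')
E
```

```text
tcp [0.5883 0.115  0.1327] yaw -42.12 t 3.25 F [-0.2   0.25  0.48] w 1.002 down [-0.001 -0.    -1.   ]
go cm [-0.12  4.47  0.1 ] twist -0.12
```

View pics/s2.png

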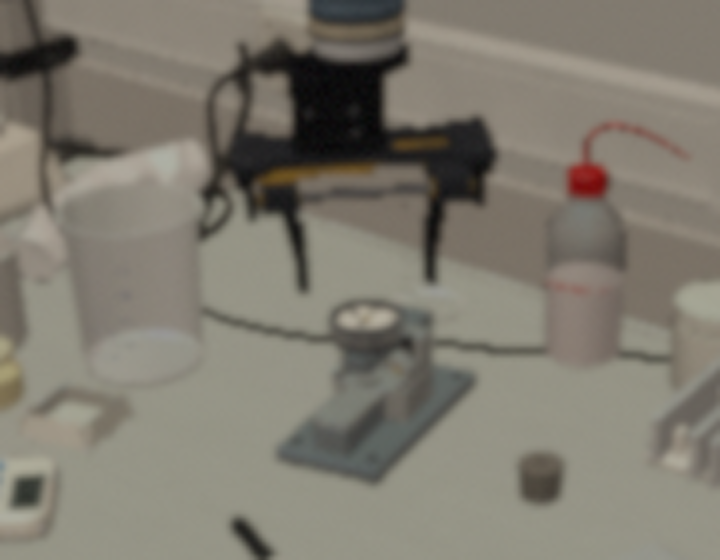

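```bash
cat >> h.py <<'E'
def dial(d,fn=None,c=None):
    "rectified dial, gauge frame, x up, 0.1 mm per px; darkness vs angle in ring 16-24 mm"
    if c is None: c=G
    f=lambda a,b:(np.array([c[0]+np.cos(GY)*a-np.sin(GY)*b,c[1]+np.sin(GY)*a+np.cos(GY)*b,.104]))
    w=np.float32([[x,y] for x,y in((-.035,-.035),(.035,-.035),(.035,.035),(-.035,.035))])
    dst=np.float32([[350-y*1e4,350-x*1e4] for x,y in w]); src=np.float32([px(d,f(x,y)) for x,y in w])
    im=cv2.warpPerspective(d['color'],cv2.getPerspectiveTransform(src,dst),(700,700),flags=cv2.INTER_CUBIC)
    if fn: save(im,fn)
    return im
def prof(im,r0,r1,cx=350,cy=350):
    g=255-cv2.cvtColor(im,cv2.COLOR_RGB2GRAY).astype(float)
    a=np.radians(np.arange(0,360,3)); r=np.arange(r0,r1,5)
    x=cx-np.outer(r,np.sin(a)); y=cy-np.outer(r,np.cos(a))
    return np.degrees(a),cv2.remap(g.astype(np.float32),x.astype(np.float32),y.astype(np.float32),1).mean(0)
E
python3 - <<'E'
from h import *
d=dict(np.load('top.npz'))
im=dial(d,'dial0.png')
g=cv2.cvtColor(im,cv2.COLOR_RGB2GRAY); m=(g>150).astype(np.uint8)
c=max(cv2.findContours(m,cv2.RETR_EXTERNAL,cv2.CHAIN_APPROX_NONE)[0],key=cv2.contourArea); e=cv2.fitEllipse(c);print(e)
a,p=prof(im,120,215,*e[0])
print([(int(x),int(y)) for x,y in zip(a,p)])
E
```

```text
((349.59381103515625, 337.0191345214844), (408.8085021972656, 452.1036682128906), 68.68709564208984)
[(0, 131), (3, 140), (6, 127), (9, 104), (12, 86), (14, 76), (18, 72), (21, 74), (24, 79), (27, 84), (29, 85), (33, 80), (36, 75), (39, 72), (42, 72), (45, 72), (48, 73), (51, 76), (54, 87), (57, 108), (59, 135), (63, 155), (66, 154), (69, 138), (72, 116), (75, 98), (78, 83), (81, 73), (84, 71), (87, 70), (90, 68), (93, 71), (96, 77), (99, 78), (102, 75), (105, 73), (108, 72), (111, 72), (114, 71), (117, 70), (119, 70), (123, 70), (126, 71), (129, 73), (132, 76), (135, 77), (138, 73), (141, 70), (144, 70), (147, 72), (150, 72), (153, 71), (156, 71), (159, 73), (162, 77), (165, 80), (168, 82), (171, 82), (174, 81), (177, 82), (180, 83), (183, 83), (186, 82), (189, 78), (192, 74), (195, 73), (198, 77), (201, 82), (204, 83), (207, 77), (210, 72), (213, 72), (216, 73), (219, 73), (222, 72), (225, 71), (228, 71), (230, 71), (234, 72), (237, 75), (239, 77), (243, 79), (246, 78), (248, 76), (252, 76), (255, 76), (258, 76), (261, 75), (264, 74), (267, 73), (270, 72), (273, 72), (276, 72), (279, 72), (282, 71), (285, 71), (288, 71), (291, 71), (294, 73), (297, 75), (300, 76), (303, 76), (306, 76), (309, 80), (312, 85), (315, 87), (318, 83), (321, 77), (324, 73), (327, 73), (330, 75), (333, 75), (336, 74), (339, 74), (342, 75), (345, 76), (348, 73), (351, 76), (354, 89), (357, 109)]
```

View pics/dial0.png

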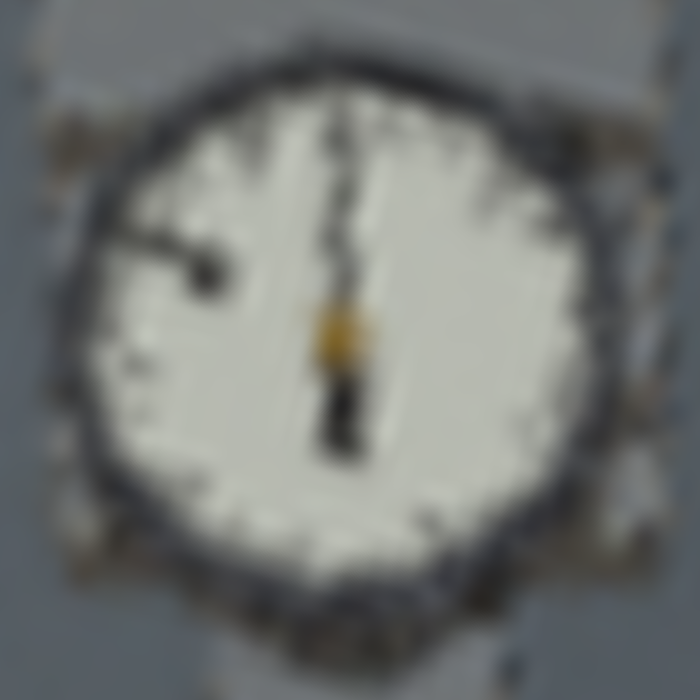

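The rectified dial shows the hub at (342,340), the pointer straight up, and the zero bar from (208,272) to (110,230), which is 63–64° anticlockwise. I'll lower, grip and turn 63° clockwise.

>>> jog_arm([
  {"grip": 0,"tx": -0.1,"ty": 2.4,"tz": 0.1,"twist": 0},
  {"grip": 0,"tx": 0,"ty": 2.0,"tz": 0,"twist": 0},
  {"grip": 0,"tx": 0,"ty": 0,"tz": 0,"twist": 0},
  {"grip": 255,"tx": 0,"ty": 0,"tz": 0,"twist": 0},
  {"grip": 255,"tx": 0,"ty": 0,"tz": 0,"twist": 0},
  {"grip": 255,"tx": 0,"ty": 0,"tz": 0,"twist": 0},
  {"grip": 255,"tx": 0,"ty": 0,"tz": 0,"twist": 0},
  {"grip": 255,"tx": 0,"ty": 0,"tz": 0,"twist": 0},
  {"grip": 255,"tx": 0,"ty": 0,"tz": 0,"twist": 0},
  {"grip": 255,"tx": 0,"ty": 0,"tz": 0,"twist": 0},
], squeeze=12)

```text
time: 4.3
tcp_pos: [0.5888, 0.1177, 0.0892]
tool_rot: [-1.493, 0.573, -0.574]
contact_force: [-0.5, 0.6, 5.3]
width: 0.664
```

```bash
python3 - <<'E'
from h import *
togo([.588,.1166,.088],-105)
E
```

```text
tcp [0.5888 0.1177 0.0892] yaw -42.02 t 4.3 F [-0.46  0.62  5.28] w 0.664 down [ 0.001  0.    -1.   ]
go cm [ 0.01  0.12 -0.14] twist 62.98
```

>>> jog_arm([
  {"grip": 255,"tx": 0,"ty": -0.05,"tz": 0,"twist": 0},
  {"grip": 255,"tx": 0,"ty": 0,"tz": 0,"twist": 7},
  {"grip": 255,"tx": 0,"ty": 0,"tz": 0,"twist": 7},
  {"grip": 255,"tx": 0,"ty": 0,"tz": 0,"twist": 7},
  {"grip": 255,"tx": 0,"ty": 0,"tz": 0,"twist": 7},
  {"grip": 255,"tx": 0,"ty": 0,"tz": 0,"twist": 7},
  {"grip": 255,"tx": 0,"ty": 0,"tz": 0,"twist": 7},
  {"grip": 255,"tx": 0,"ty": 0,"tz": 0,"twist": 7},
  {"grip": 255,"tx": 0,"ty": 0,"tz": 0,"twist": 7},
  {"grip": 255,"tx": 0,"ty": 0,"tz": 0,"twist": 7},
  {"grip": 255,"tx": 0,"ty": 0,"tz": 0,"twist": 0},
  {"grip": 255,"tx": 0,"ty": 0,"tz": 0,"twist": 0},
])

```text
time: 5.5
tcp_pos: [0.5891, 0.1168, 0.0893]
tool_rot: [-1.075, 1.396, -1.399]
contact_force: [0.6, -4.2, 3.2]
width: 0.662
```

```bash
python3 - <<'E'
from h import *
togo([.588,.1166,.088],-105)
E
```

```text
tcp [0.5891 0.1168 0.0893] yaw -104.86 t 5.5 F [ 0.61 -4.19  3.18] w 0.662 down [ 0.001 -0.001 -1.   ]
go cm [ 0.04  0.13 -0.11] twist 0.14
```

>>> jog_arm([
  {"grip": 0,"tx": 0,"ty": 0,"tz": 0,"twist": 0},
  {"grip": 0,"tx": 0,"ty": 0,"tz": 0,"twist": 0},
  {"grip": 0,"tx": 0,"ty": 0,"tz": 0,"twist": 0},
  {"grip": 0,"tx": 0,"ty": 0,"tz": 0,"twist": 0},
  {"grip": 0,"tx": 0,"ty": -2,"tz": 0,"twist": 0},
  {"grip": 0,"tx": 0,"ty": -4,"tz": 0,"twist": 0},
  {"grip": 0,"tx": 0,"ty": -4,"tz": 0,"twist": 0},
])

```text
time: 6.2
tcp_pos: [0.5874, 0.1179, 0.189]
tool_rot: [-1.076, 1.402, -1.398]
contact_force: [0.8, 1.0, 0.1]
width: 0.997
```

>>> jog_arm([
  {"grip": 0,"tx": 4,"ty": 0,"tz": -0.6,"twist": 0},
  {"grip": 0,"tx": 4,"ty": 0,"tz": -0.6,"twist": 0},
  {"grip": 0,"tx": 4,"ty": 0,"tz": -0.6,"twist": 0},
  {"grip": 0,"tx": 4,"ty": 0,"tz": -0.6,"twist": 0},
  {"grip": 0,"tx": 4,"ty": 0,"tz": -0.6,"twist": 0},
  {"grip": 0,"tx": 4,"ty": 0,"tz": -0.6,"twist": 0},
  {"grip": 0,"tx": 4,"ty": 0,"tz": -0.5,"twist": 0},
  {"grip": 0,"tx": 0.5,"ty": 0,"tz": 0,"twist": 0},
  {"grip": 0,"tx": 0,"ty": 0,"tz": 0,"twist": 0},
  {"grip": 0,"tx": 0,"ty": 0,"tz": 0,"twist": 0},
])

```text
time: 7.2
tcp_pos: [0.4752, -0.1461, 0.189]
tool_rot: [-1.073, 1.4, -1.399]
contact_force: [0.4, 0.2, 0.6]
width: 1.001
```

```bash
python3 - <<'E'
from h import *
togo([.476,-.1485,.002],-100.6)
d=snap('top'); im=dial(d)
for r in((120,215),(170,215),(70,110)):
  a,p=prof(im,*r,345,338); i=[j for j in range(120) if p[j]>p[j-1] and p[j]>=p[(j+1)%120] and p[j]>85]; print(r,[(int(a[j]),int(p[j])) for j in i])
c=cv2.resize(d['color'][190:280,340:410],None,fx=5,fy=5,interpolation=cv2.INTER_CUBIC)
c=cv2.resize(c,(450,600))
save(np.hstack([cv2.resize(im,(350,350)).repeat(1,0),c[:350,:]]) if 0 else np.hstack([cv2.copyMakeBorder(cv2.resize(im,(350,350)),0,250,0,0,0),c]),'d2.png')
E
```

```text
tcp [ 0.4752 -0.1461  0.189 ] yaw -105.0 t 7.2 F [0.37 0.19 0.64] w 1.001 down [-0.     0.001 -1.   ]
go cm [ 0.23 18.7   0.15] twist -4.4
(120, 215) [(0, 154)]
(170, 215) [(0, 150)]
(70, 110) [(6, 121), (177, 199)]
```

View pics/d2.png

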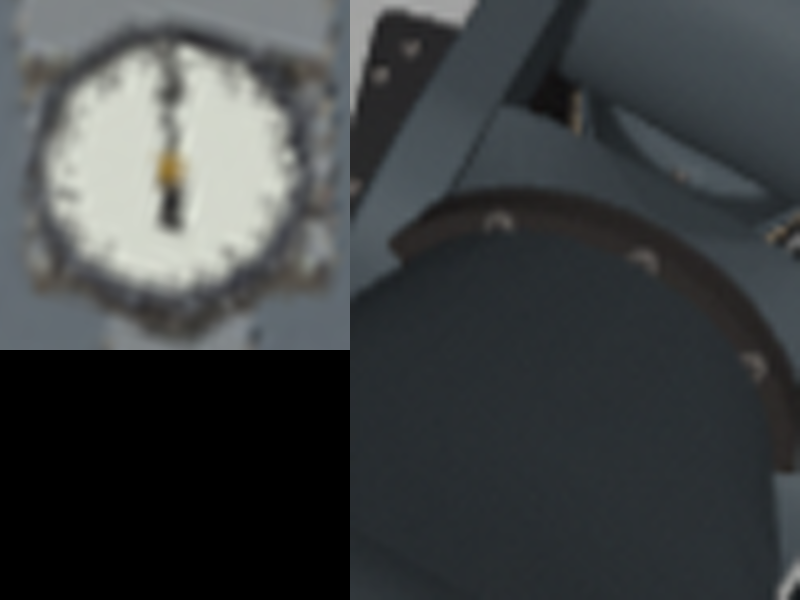

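The zero arrow now lies under the pointer in the left panel, at (170,85). I'll quantify it against the initial image, and move down to the plate in the meantime.

```bash
python3 - <<'E'
from h import *
def cen(im,r,c0):
    a,p=prof(im,*r,345,338); x=(a-c0+180)%360-180; m=abs(x)<18; w=np.clip(p[m]-78,0,None); return c0+(w*x[m]).sum()/w.sum()
d0=dial(dict(np.load('top.npz')));d=snap('top');im=dial(d)
for r in((110,150),(140,180),(170,215),(120,215)): print(r,'pointer0',cen(d0,r,0).round(2),'zero0',cen(d0,r,63).round(2),'now',cen(im,r,0).round(2))
togo([.476,-.1485,.002],-100.6)
E
```

```text
(110, 150) pointer0 3.37 zero0 65.66 now 3.0
(140, 180) pointer0 0.56 zero0 64.6 now 0.92
(170, 215) pointer0 -0.23 zero0 62.84 now 0.43
(120, 215) pointer0 1.1 zero0 64.09 now 1.07
tcp [ 0.4753 -0.1456  0.189 ] yaw -104.91 t 7.3 F [ 0.3  -0.07  0.17] w 1.002 down [-0.     0.001 -1.   ]
go cm [ 0.28 18.7   0.15] twist -4.31
```

>>> jog_arm([
  {"grip": 0,"tx": 0.2,"ty": 0,"tz": 0.1,"twist": -4.4},
  {"grip": 0,"tx": 0,"ty": 4,"tz": 0,"twist": 0},
  {"grip": 0,"tx": 0,"ty": 4,"tz": 0,"twist": 0},
  {"grip": 0,"tx": 0,"ty": 4,"tz": 0,"twist": 0},
  {"grip": 0,"tx": 0,"ty": 0,"tz": 0,"twist": 0},
  {"grip": 0,"tx": 0,"ty": 0,"tz": 0,"twist": 0},
])

```text
time: 7.9
tcp_pos: [0.4755, -0.1481, 0.0689]
tool_rot: [-1.117, 1.345, -1.342]
contact_force: [0.4, -0.2, -0.1]
width: 1.002
```

```bash
python3 - <<'E'
from h import *
togo([.476,-.1485,.002],-100.6)
d=snap('scene'); print(px(d,[.515,-.156,.008]),px(d,[.476,-.1485,.008]))
u,v=map(int,px(d,[.49,-.15,.03])); print(u-80,v-60)
save(cv2.resize(d['color'][v-60:v+60,u-80:u+80],None,fx=4.8,fy=4.8,interpolation=cv2.INTER_CUBIC),'s3.png')
E
```

```text
tcp [ 0.4755 -0.1481  0.0689] yaw -100.52 t 7.9 F [ 0.42 -0.24 -0.05] w 1.002 down [-0.002  0.001 -1.   ]
go cm [0.04 6.69 0.06] twist 0.08
(np.float64(364.39524634246584), np.float64(275.99852374730955)) (np.float64(353.34928976639645), np.float64(281.4232394273538))
277 212
```

View pics/s3.png

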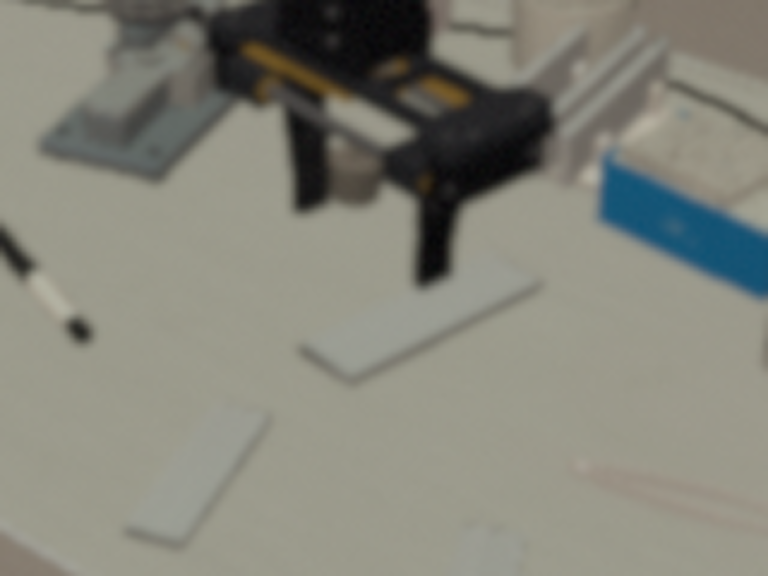

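The dial is within about 1°. In the picture the fingers straddle the 150 mm plate, and the smaller plates are at (200,470) and (490,545). I'll lower and grip.

>>> jog_arm([
  {"grip": 0,"tx": 0,"ty": 3,"tz": 0,"twist": 0},
  {"grip": 0,"tx": 0,"ty": 2.5,"tz": 0,"twist": 0},
  {"grip": 0,"tx": 0,"ty": 1.0,"tz": 0,"twist": 0},
  {"grip": 0,"tx": 0,"ty": 0,"tz": 0,"twist": 0},
  {"grip": 255,"tx": 0,"ty": 0,"tz": 0,"twist": 0},
  {"grip": 255,"tx": 0,"ty": 0,"tz": 0,"twist": 0},
  {"grip": 255,"tx": 0,"ty": 0,"tz": 0,"twist": 0},
  {"grip": 255,"tx": 0,"ty": 0,"tz": 0,"twist": 0},
  {"grip": 255,"tx": 0,"ty": 0,"tz": 0,"twist": 0},
  {"grip": 255,"tx": 0,"ty": 0,"tz": 0,"twist": 0},
  {"grip": 255,"tx": 0,"ty": 0,"tz": 0,"twist": 0},
  {"grip": 255,"tx": 0,"ty": 0,"tz": 0,"twist": 0},
], squeeze=30)

```text
time: 9.15
tcp_pos: [0.4754, -0.1492, 0.0041]
tool_rot: [-1.116, 1.344, -1.344]
contact_force: [-0.7, 0.2, 1.1]
width: 0.453
```

```bash
python3 - <<'E'
from h import *
togo([.476,-.1485,.003],-100.6)
E
```

```text
tcp [ 0.4754 -0.1492  0.0041] yaw -100.62 t 9.15 F [-0.74  0.17  1.08] w 0.453 down [-0.  0. -1.]
go cm [-0.08  0.11  0.04] twist -0.02
```

>>> jog_arm([
  {"grip": 255,"tx": 0,"ty": -2,"tz": 0,"twist": 0},
  {"grip": 255,"tx": 0,"ty": -4,"tz": 0,"twist": 0},
  {"grip": 255,"tx": 0,"ty": -3.6,"tz": 0,"twist": 0},
  {"grip": 255,"tx": 0,"ty": 0,"tz": 0,"twist": -6.4},
  {"grip": 255,"tx": 0,"ty": 0,"tz": 0,"twist": -6.4},
  {"grip": 255,"tx": 0,"ty": 0,"tz": 0,"twist": -6.4},
  {"grip": 255,"tx": 0,"ty": 0,"tz": 0,"twist": -6.3},
  {"grip": 255,"tx": 0,"ty": 0,"tz": 0,"twist": 0},
])

```text
time: 9.95
tcp_pos: [0.475, -0.1489, 0.0997]
tool_rot: [-1.321, 1.017, -1.015]
contact_force: [1.1, -0.6, -1.0]
width: 0.449
```

>>> jog_arm([
  {"grip": 255,"tx": -2,"ty": 0,"tz": -0.4,"twist": 0},
  {"grip": 255,"tx": -3,"ty": 0,"tz": -0.4,"twist": 0},
  {"grip": 255,"tx": -3,"ty": 0,"tz": 0,"twist": 0},
  {"grip": 255,"tx": -3,"ty": 0,"tz": 0,"twist": 0},
  {"grip": 255,"tx": -3,"ty": 0,"tz": 0,"twist": 0},
  {"grip": 255,"tx": -3,"ty": 0,"tz": 0,"twist": 0},
  {"grip": 255,"tx": -3,"ty": 0,"tz": 0,"twist": 0},
  {"grip": 255,"tx": -2,"ty": 0,"tz": 0,"twist": 0},
  {"grip": 255,"tx": -0.8,"ty": 0,"tz": 0,"twist": 0},
  {"grip": 255,"tx": 0,"ty": 0,"tz": 0,"twist": 0},
  {"grip": 255,"tx": 0,"ty": 0,"tz": 0,"twist": 0},
])

```text
time: 11.05
tcp_pos: [0.4099, 0.0686, 0.1001]
tool_rot: [-1.32, 1.016, -1.017]
contact_force: [0.7, -0.9, -1.1]
width: 0.448
```

```bash
python3 - <<'E'
from h import *
togo([.409,.069,.052],-75.15)
for n in ('top','scene'):
    d=snap(n); np.savez('st_'+n+'.npz',**d)
    u,v=map(int,px(d,[.5,.09,.07])); print(n,u,v)
    c=d['color'][v-75:v+75,u-100:u+100]
    (globals().__setitem__(n,cv2.resize(c,(400,300),interpolation=cv2.INTER_CUBIC)))
save(np.vstack([top,scene]).repeat(1,0),'s4.png')
E
```

```text
tcp [0.4099 0.0686 0.1001] yaw -75.16 t 11.05 F [ 0.7  -0.95 -1.14] w 0.448 down [ 0.001 -0.    -1.   ]
go cm [-0.06  4.81 -0.08] twist -0.01
top 274 234
scene 293 230
```

View pics/s4.png

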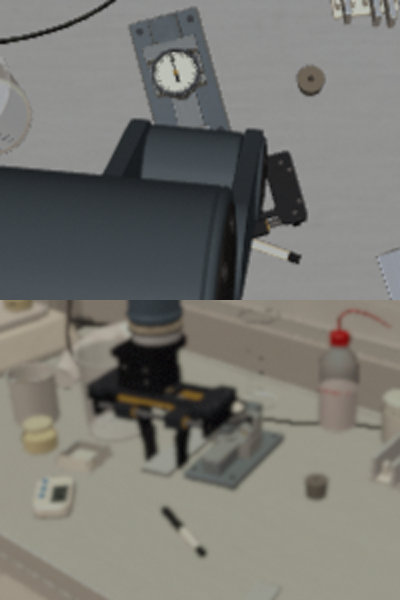

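The top view is blocked by the arm. The scene view shows the plate held level in front of the gauge. I'll check its pose with scene depth.

```bash
python3 - <<'E'
from h import *
d=dict(np.load('st_scene.npz')); P=cloud(d,200,400,150,330).reshape(-1,3); g=togauge(P)*1000; z=P[:,2]*1000
m=(z>85)&(z<115)&(g[:,0]>-290)&(g[:,0]<-55)&(abs(g[:,1])<30)
print(m.sum())
for x in range(-290,-50,10):
    k=m&(abs(g[:,0]-x)<5)
    if k.any(): print(x,k.sum(),'z',np.median(z[k]).round(1),'y',g[k,1].min().round(1),g[k,1].max().round(1))
# bed check in the scene view
k=(z>40)&(z<55)&(g[:,0]>-70)&(g[:,0]<-10)&(abs(g[:,1])<20); print('bed z',np.median(z[k]),'y',np.percentile(g[k,1],[2,98]),'x',np.percentile(g[k,0],[2,98]))
t=togauge(np.array([.4099,.0686]))*1000;print('tcp gauge',t)
E
```

```text
319
-220 32 z 101.9 y -24.9 16.8
-210 35 z 103.1 y -24.5 15.4
-200 36 z 102.9 y -28.6 21.9
-190 49 z 103.8 y -27.5 26.2
-180 27 z 103.6 y -29.9 17.3
-170 17 z 102.7 y -30.0 17.6
-160 13 z 101.8 y -23.8 15.5
-150 18 z 101.4 y -24.3 17.6
-140 12 z 102.7 y -24.4 16.9
-130 14 z 102.5 y -22.8 -6.5
-120 16 z 101.4 y -25.9 0.2
-110 17 z 101.8 y -23.4 2.9
-100 13 z 102.0 y -23.4 8.5
-90 12 z 101.2 y -24.2 11.1
-80 7 z 97.8 y -24.3 14.5
-70 1 z 100.2 y -22.3 -22.3
bed z 43.94508805459235 y [-17.03123066  12.15936387] x [-65.12429768 -11.23869298]
tcp gauge [-184.45336808   -0.75166754]
```

>>> jog_arm([
  {"grip": 255,"tx": -0.1,"ty": 1.5,"tz": 0,"twist": 0},
  {"grip": 255,"tx": 0,"ty": 2,"tz": 0,"twist": 0},
  {"grip": 255,"tx": 0,"ty": 1,"tz": 0,"twist": 0},
  {"grip": 255,"tx": 0,"ty": 0,"tz": 1,"twist": 0},
  {"grip": 255,"tx": 0,"ty": 0,"tz": 1.5,"twist": 0},
  {"grip": 255,"tx": 0,"ty": 0,"tz": 1.2,"twist": 0},
  {"grip": 255,"tx": 0,"ty": 0,"tz": 0.6,"twist": 0},
  {"grip": 255,"tx": 0,"ty": 0,"tz": 0,"twist": 0},
  {"grip": 255,"tx": 0,"ty": 0,"tz": 0,"twist": 0},
])

```text
time: 12.05
tcp_pos: [0.4499, 0.0812, 0.0552]
tool_rot: [-1.322, 1.016, -1.015]
contact_force: [-0.9, 0.7, -1.4]
width: 0.45
```

```bash
cat >> h.py <<'E'
def st():
    o=env.get_obs(); F=o['contact_force']; g=togauge(o['tcp_pos'])*1000
    print('t %.2f gauge x %.1f y %.1f z %.1f | push(-Fx) %.1f Fy %.1f Fz %.1f'%(o['time'],*g,o['tcp_pos'][2]*1000,-(F[0]*np.cos(GY)+F[1]*np.sin(GY)),-F[0]*np.sin(GY)+F[1]*np.cos(GY),F[2]),'torque',np.round(o['torque'],2),'down',R.from_rotvec(o['tool_rot']).as_matrix()[:,1].round(3),'w',round(float(o['width']),3))
E
python3 - <<'E'
from h import *
st()
d=snap('scene');P=cloud(d,200,400,150,330).reshape(-1,3); g=togauge(P)*1000; z=P[:,2]*1000
m=(z>50)&(z<70)&(g[:,0]>-240)&(g[:,0]<-10)&(abs(g[:,1])<30)
for x in range(-190,-10,10):
    k=m&(abs(g[:,0]-x)<5)
    if k.any(): print(x,k.sum(),'z',np.median(z[k]).round(1),'y',g[k,1].min().round(1),g[k,1].max().round(1))
E
```

```text
t 12.05 gauge x -142.5 y 1.2 z 55.2 | push(-Fx) 0.7 Fy 0.9 Fz -1.4 torque [ 0.01  0.   -0.02] down [-0.001  0.    -1.   ] w 0.45
-180 18 z 56.1 y -23.2 14.3
-170 41 z 58.2 y -23.5 19.9
-160 27 z 58.3 y -21.0 18.5
-150 56 z 59.8 y -29.5 29.4
-140 32 z 58.5 y -29.8 21.5
-130 24 z 58.1 y -29.5 21.3
-120 10 z 57.3 y -1.9 18.7
-110 16 z 58.1 y -22.1 17.6
-100 15 z 56.8 y -23.4 19.9
-90 11 z 57.3 y -21.3 19.9
-80 13 z 55.6 y -23.0 -2.2
-70 16 z 57.6 y -21.1 3.9
-60 8 z 56.9 y -20.9 3.3
-50 10 z 56.9 y -6.8 11.5
```

>>> jog_arm([
  {"grip": 255,"tx": 0,"ty": 0.3,"tz": 0,"twist": 0},
  {"grip": 255,"tx": 0,"ty": 0.15,"tz": 0,"twist": 0},
  {"grip": 255,"tx": 0,"ty": 0,"tz": 0,"twist": 0},
  {"grip": 255,"tx": 0,"ty": 0,"tz": 0,"twist": 0},
])

```text
time: 12.5
tcp_pos: [0.4502, 0.0811, 0.0504]
tool_rot: [-1.321, 1.016, -1.016]
contact_force: [0.3, -0.3, -1.9]
width: 0.452
```

```bash
python3 -c "from h import *;st()"
```

```text
t 12.50 gauge x -142.3 y 1.0 z 50.4 | push(-Fx) -0.2 Fy -0.4 Fz -1.9 torque [-0.02  0.05  0.01] down [-0.  0. -1.] w 0.452
```

>>> jog_arm([
  {"grip": 255,"tx": 0,"ty": 0.1,"tz": 0,"twist": 0},
  {"grip": 255,"tx": 0,"ty": 0,"tz": 0,"twist": 0},
  {"grip": 255,"tx": 0,"ty": 0,"tz": 0,"twist": 0},
])

```text
time: 12.8
tcp_pos: [0.4505, 0.0811, 0.0496]
tool_rot: [-1.321, 1.016, -1.016]
contact_force: [-0.0, 0.5, -1.8]
width: 0.45
```

```bash
python3 -c "from h import *;st()"
```

```text
t 12.80 gauge x -142.0 y 1.0 z 49.6 | push(-Fx) -0.1 Fy 0.5 Fz -1.8 torque [ 0.01  0.05 -0.01] down [-0.  0. -1.] w 0.45
```

>>> jog_arm([
  {"grip": 255,"tx": 0,"ty": 0.1,"tz": 0,"twist": 0},
  {"grip": 255,"tx": 0,"ty": 0,"tz": 0,"twist": 0},
  {"grip": 255,"tx": 0,"ty": 0,"tz": 0,"twist": 0},
])

```text
time: 13.1
tcp_pos: [0.4506, 0.0811, 0.0486]
tool_rot: [-1.321, 1.016, -1.016]
contact_force: [0.1, -0.3, -0.7]
width: 0.45
```

```bash
python3 -c "from h import *;st()"
```

```text
t 13.10 gauge x -141.9 y 0.9 z 48.6 | push(-Fx) -0.0 Fy -0.3 Fz -0.7 torque [ 0.02  0.02 -0.06] down [ 0.  0. -1.] w 0.45
```

>>> jog_arm([
  {"grip": 255,"tx": 0,"ty": 0.1,"tz": 0,"twist": 0},
  {"grip": 255,"tx": 0,"ty": 0,"tz": 0,"twist": 0},
  {"grip": 255,"tx": 0,"ty": 0,"tz": 0,"twist": 0},
])

```text
time: 13.4
tcp_pos: [0.4505, 0.0811, 0.0476]
tool_rot: [-1.321, 1.016, -1.016]
contact_force: [-1.2, -0.5, 1.1]
width: 0.448
```

```bash
python3 -c "from h import *;st()"
```

```text
t 13.40 gauge x -142.0 y 0.9 z 47.6 | push(-Fx) 1.3 Fy -0.2 Fz 1.1 torque [ 0.04 -0.03 -0.02] down [ 0.  0. -1.] w 0.448
```

>>> jog_arm([
  {"grip": 255,"tx": 0,"ty": -0.1,"tz": 0,"twist": 0},
  {"grip": 255,"tx": 0,"ty": 0,"tz": 0.5,"twist": 0},
  {"grip": 255,"tx": 0,"ty": 0,"tz": 0.5,"twist": 0},
  {"grip": 255,"tx": 0,"ty": 0,"tz": 0.5,"twist": 0},
  {"grip": 255,"tx": 0,"ty": 0,"tz": 0,"twist": 0},
  {"grip": 255,"tx": 0,"ty": 0,"tz": 0,"twist": 0},
])

```text
time: 14.0
tcp_pos: [0.4656, 0.085, 0.0486]
tool_rot: [-1.32, 1.015, -1.016]
contact_force: [0.3, -0.1, 0.1]
width: 0.446
```

```bash
python3 -c "from h import *;st()"
```

```text
t 14.00 gauge x -126.4 y 0.8 z 48.6 | push(-Fx) -0.3 Fy -0.2 Fz 0.1 torque [ 0.03 -0.11  0.  ] down [ 0.001 -0.    -1.   ] w 0.446
```

>>> jog_arm([
  {"grip": 255,"tx": 0,"ty": 0,"tz": 0.3,"twist": 0},
  {"grip": 255,"tx": 0,"ty": 0,"tz": 0.3,"twist": 0},
  {"grip": 255,"tx": 0,"ty": 0,"tz": 0.3,"twist": 0},
  {"grip": 255,"tx": 0,"ty": 0,"tz": 0,"twist": 0},
  {"grip": 255,"tx": 0,"ty": 0,"tz": 0,"twist": 0},
])

```text
time: 14.5
tcp_pos: [0.4729, 0.0875, 0.0485]
tool_rot: [-1.322, 1.017, -1.015]
contact_force: [-2.6, 0.7, 1.9]
width: 0.45
```

```bash
python3 -c "from h import *;st()"
```

```text
t 14.50 gauge x -118.7 y 1.3 z 48.5 | push(-Fx) 2.3 Fy 1.4 Fz 1.9 torque [0.02 0.53 0.05] down [-0.002  0.    -1.   ] w 0.45
```

>>> jog_arm([
  {"grip": 255,"tx": 0,"ty": -0.03,"tz": 0.2,"twist": 0},
  {"grip": 255,"tx": 0,"ty": 0,"tz": 0.2,"twist": 0},
  {"grip": 255,"tx": 0,"ty": 0,"tz": 0.2,"twist": 0},
  {"grip": 255,"tx": 0,"ty": 0,"tz": 0,"twist": 0},
  {"grip": 255,"tx": 0,"ty": 0,"tz": 0,"twist": 0},
])

```text
time: 15.0
tcp_pos: [0.4805, 0.0889, 0.049]
tool_rot: [-1.32, 1.014, -1.017]
contact_force: [-1.2, 0.4, 1.3]
width: 0.455
```

```bash
python3 -c "from h import *;st()"
```

```text
t 15.00 gauge x -111.0 y 0.7 z 49.0 | push(-Fx) 1.0 Fy 0.7 Fz 1.3 torque [0.04 0.32 0.08] down [ 0.002  0.    -1.   ] w 0.455
```

>>> jog_arm([
  {"grip": 255,"tx": 0,"ty": 0,"tz": 0.2,"twist": 0},
  {"grip": 255,"tx": 0,"ty": 0,"tz": 0.2,"twist": 0},
  {"grip": 255,"tx": 0,"ty": 0,"tz": 0.1,"twist": 0},
  {"grip": 255,"tx": 0,"ty": 0,"tz": 0,"twist": 0},
  {"grip": 255,"tx": 0,"ty": 0,"tz": 0,"twist": 0},
])

```text
time: 15.5
tcp_pos: [0.4849, 0.0901, 0.0489]
tool_rot: [-1.32, 1.015, -1.017]
contact_force: [-1.1, -0.2, 1.9]
width: 0.455
```

```bash
python3 - <<'E'
from h import *
st()
d=snap('top'); im=dial(d)
a,p=prof(im,120,215,345,338); i=[j for j in range(120) if p[j]>p[j-1] and p[j]>=p[(j+1)%120] and p[j]>88]; print([(int(a[j]),int(p[j])) for j in i])
E
```

```text
t 15.50 gauge x -106.4 y 0.8 z 48.9 | push(-Fx) 1.1 Fy 0.1 Fz 1.9 torque [-0.05  0.22  0.04] down [ 0.001  0.    -1.   ] w 0.455
[(18, 206), (105, 194), (138, 191), (159, 191), (177, 191), (222, 202), (285, 208), (312, 206), (324, 208), (342, 209), (354, 208)]
```

>>> jog_arm([
  {"grip": 255,"tx": 0,"ty": 0,"tz": 0.2,"twist": 0},
  {"grip": 255,"tx": 0,"ty": 0,"tz": 0.2,"twist": 0},
  {"grip": 255,"tx": 0,"ty": 0,"tz": 0.2,"twist": 0},
  {"grip": 255,"tx": 0,"ty": 0,"tz": 0.2,"twist": 0},
  {"grip": 255,"tx": 0,"ty": 0,"tz": 0,"twist": 0},
  {"grip": 255,"tx": 0,"ty": 0,"tz": 0,"twist": 0},
])

```text
time: 16.15
tcp_pos: [0.4926, 0.0923, 0.0489]
tool_rot: [-1.32, 1.015, -1.016]
contact_force: [-2.7, 0.9, 3.7]
width: 0.454
```

```bash
python3 -c "from h import *;st()"
```

```text
t 16.15 gauge x -98.5 y 0.9 z 48.9 | push(-Fx) 2.4 Fy 1.6 Fz 3.7 torque [ 0.02  0.31 -0.03] down [ 0.001  0.    -1.   ] w 0.454
```

>>> jog_arm([
  {"grip": 255,"tx": 0,"ty": 0,"tz": 0.15,"twist": 0},
  {"grip": 255,"tx": 0,"ty": 0,"tz": 0.15,"twist": 0},
  {"grip": 255,"tx": 0,"ty": 0,"tz": 0.15,"twist": 0},
  {"grip": 255,"tx": 0,"ty": 0,"tz": 0,"twist": 0},
  {"grip": 255,"tx": 0,"ty": 0,"tz": 0,"twist": 0},
])

```text
time: 16.65
tcp_pos: [0.4966, 0.0934, 0.0489]
tool_rot: [-1.321, 1.015, -1.016]
contact_force: [-2.5, -0.8, 4.5]
width: 0.45
```

```bash
python3 -c "from h import *;st()"
```

```text
t 16.65 gauge x -94.3 y 1.0 z 48.9 | push(-Fx) 2.6 Fy -0.1 Fz 4.5 torque [-0.04  0.46  0.06] down [ 0.001  0.    -1.   ] w 0.45
```

>>> jog_arm([
  {"grip": 255,"tx": 0,"ty": -0.04,"tz": 0.1,"twist": 0},
  {"grip": 255,"tx": 0,"ty": 0,"tz": 0.15,"twist": 0},
  {"grip": 255,"tx": 0,"ty": 0,"tz": 0.15,"twist": 0},
  {"grip": 255,"tx": 0,"ty": 0,"tz": 0,"twist": 0},
  {"grip": 255,"tx": 0,"ty": 0,"tz": 0,"twist": 0},
])

```text
time: 17.15
tcp_pos: [0.5001, 0.0944, 0.049]
tool_rot: [-1.321, 1.016, -1.016]
contact_force: [-2.2, -1.2, -0.1]
width: 0.45
```

```bash
python3 -c "from h import *;st()"
```

```text
t 17.15 gauge x -90.6 y 1.0 z 49.0 | push(-Fx) 2.4 Fy -0.6 Fz -0.1 torque [-0.16  0.39 -0.01] down [-0.  0. -1.] w 0.45
```

>>> jog_arm([
  {"grip": 255,"tx": 0,"ty": 0,"tz": 0.1,"twist": 0},
  {"grip": 255,"tx": 0,"ty": 0,"tz": 0.1,"twist": 0},
  {"grip": 255,"tx": 0,"ty": 0,"tz": 0,"twist": 0},
  {"grip": 255,"tx": 0,"ty": 0,"tz": 0,"twist": 0},
])

```text
time: 17.55
tcp_pos: [0.5013, 0.0948, 0.049]
tool_rot: [-1.322, 1.017, -1.015]
contact_force: [-4.8, -2.4, -0.8]
width: 0.449
```

```bash
python3 -c "from h import *;st()"
```

```text
t 17.55 gauge x -89.4 y 1.2 z 49.0 | push(-Fx) 5.3 Fy -1.1 Fz -0.8 torque [-0.29  0.8  -0.11] down [-0.002 -0.    -1.   ] w 0.449
```

>>> jog_arm([
  {"grip": 255,"tx": 0,"ty": 0,"tz": 0.1,"twist": 0},
  {"grip": 255,"tx": 0,"ty": 0,"tz": 0.1,"twist": 0},
  {"grip": 255,"tx": 0,"ty": 0,"tz": 0,"twist": 0},
  {"grip": 255,"tx": 0,"ty": 0,"tz": 0,"twist": 0},
])

```text
time: 17.95
tcp_pos: [0.503, 0.0953, 0.049]
tool_rot: [-1.322, 1.018, -1.014]
contact_force: [-4.2, -3.0, -0.0]
width: 0.452
```

```bash
python3 -c "from h import *;st()"
```

```text
t 17.95 gauge x -87.6 y 1.2 z 49.0 | push(-Fx) 4.8 Fy -1.8 Fz -0.0 torque [-0.4   0.84 -0.07] down [-0.002 -0.    -1.   ] w 0.452
```

>>> jog_arm([
  {"grip": 255,"tx": 0,"ty": 0,"tz": 0.1,"twist": 0},
  {"grip": 255,"tx": 0,"ty": 0,"tz": 0,"twist": 0},
  {"grip": 255,"tx": 0,"ty": 0,"tz": 0,"twist": 0},
])

```text
time: 18.25
tcp_pos: [0.5036, 0.0956, 0.049]
tool_rot: [-1.323, 1.018, -1.014]
contact_force: [-5.7, -3.4, 0.6]
width: 0.449
```

```bash
python3 -c "from h import *;st()"
```

```text
t 18.25 gauge x -87.0 y 1.3 z 49.0 | push(-Fx) 6.4 Fy -1.8 Fz 0.6 torque [-0.42  1.04 -0.12] down [-0.003 -0.    -1.   ] w 0.449
```

>>> jog_arm([
  {"grip": 255,"tx": 0,"ty": 0,"tz": 0.1,"twist": 0},
  {"grip": 255,"tx": 0,"ty": 0,"tz": 0,"twist": 0},
  {"grip": 255,"tx": 0,"ty": 0,"tz": 0,"twist": 0},
])

```text
time: 18.55
tcp_pos: [0.5042, 0.0958, 0.049]
tool_rot: [-1.324, 1.019, -1.014]
contact_force: [-6.1, -2.8, 1.3]
width: 0.447
```

```bash
python3 -c "from h import *;st()"
```

```text
t 18.55 gauge x -86.3 y 1.3 z 49.0 | push(-Fx) 6.6 Fy -1.2 Fz 1.3 torque [-0.52  1.09 -0.14] down [-0.004 -0.    -1.   ] w 0.447
```

>>> jog_arm([
  {"grip": 255,"tx": 0,"ty": 0,"tz": 0.1,"twist": 0},
  {"grip": 255,"tx": 0,"ty": 0,"tz": 0.1,"twist": 0},
  {"grip": 255,"tx": 0,"ty": 0,"tz": 0,"twist": 0},
  {"grip": 255,"tx": 0,"ty": 0,"tz": 0,"twist": 0},
])

```text
time: 18.95
tcp_pos: [0.5054, 0.0962, 0.049]
tool_rot: [-1.325, 1.02, -1.013]
contact_force: [-7.4, -4.7, 2.0]
width: 0.448
```

```bash
python3 -c "from h import *;st()"
```

```text
t 18.95 gauge x -85.0 y 1.4 z 49.0 | push(-Fx) 8.4 Fy -2.6 Fz 2.0 torque [-0.61  1.3  -0.16] down [-0.005 -0.    -1.   ] w 0.448
```

>>> jog_arm([
  {"grip": 255,"tx": 0,"ty": 0,"tz": 0.1,"twist": 0},
  {"grip": 255,"tx": 0,"ty": 0,"tz": 0,"twist": 0},
  {"grip": 255,"tx": 0,"ty": 0,"tz": 0,"twist": 0},
])

```text
time: 19.25
tcp_pos: [0.5057, 0.0963, 0.049]
tool_rot: [-1.326, 1.021, -1.012]
contact_force: [-8.7, -3.5, 3.2]
width: 0.45
```

```bash
python3 -c "from h import *;st()"
```

```text
t 19.25 gauge x -84.7 y 1.5 z 49.0 | push(-Fx) 9.3 Fy -1.1 Fz 3.2 torque [-0.73  1.47 -0.2 ] down [-0.007 -0.    -1.   ] w 0.45
```

>>> jog_arm([
  {"grip": 255,"tx": 0,"ty": 0,"tz": 0.1,"twist": 0},
  {"grip": 255,"tx": 0,"ty": 0,"tz": 0,"twist": 0},
  {"grip": 255,"tx": 0,"ty": 0,"tz": 0,"twist": 0},
])

```text
time: 19.55
tcp_pos: [0.5058, 0.0964, 0.049]
tool_rot: [-1.327, 1.022, -1.011]
contact_force: [-10.6, -5.7, 4.3]
width: 0.451
```

```bash
python3 -c "from h import *;st()"
```

```text
t 19.55 gauge x -84.7 y 1.5 z 49.0 | push(-Fx) 11.7 Fy -2.8 Fz 4.3 torque [-0.96  1.63 -0.14] down [-0.009 -0.001 -1.   ] w 0.451
```

Motion has stopped at x = −84.7, which is 6 mm after the first pin contact, while the force is still rising. I'll add a little more push and check visually.

>>> jog_arm([
  {"grip": 255,"tx": 0,"ty": 0,"tz": 0.1,"twist": 0},
  {"grip": 255,"tx": 0,"ty": 0,"tz": 0,"twist": 0},
  {"grip": 255,"tx": 0,"ty": 0,"tz": 0,"twist": 0},
  {"grip": 255,"tx": 0,"ty": 0,"tz": 0,"twist": 0},
])

```text
time: 19.95
tcp_pos: [0.5058, 0.0964, 0.049]
tool_rot: [-1.329, 1.023, -1.01]
contact_force: [-10.7, -6.5, 5.6]
width: 0.45
```

```bash
python3 - <<'E'
from h import *
st(); togo([.5058,.0964,.049],-75.15)
d=snap('scene'); t=snap('top')
im=dial(d)
u,v=map(int,px(d,[.53,.1,.06])); c=cv2.resize(d['color'][v-45:v+45,u-60:u+60],(533,400),interpolation=cv2.INTER_CUBIC)
u,v=map(int,px(t,[.58,.11,.1])); e=cv2.resize(t['color'][v-20:v+20,u-25:u+25],(260,200),interpolation=cv2.INTER_CUBIC)
r=np.vstack([cv2.resize(im,(260,200)),e])
save(np.hstack([c,r]),'f1.png')
E
```

```text
t 19.95 gauge x -84.7 y 1.6 z 49.0 | push(-Fx) 12.0 Fy -3.6 Fz 5.6 torque [-1.16  1.91 -0.22] down [-0.011 -0.001 -1.   ] w 0.45
tcp [0.5058 0.0964 0.049 ] yaw -75.09 t 19.95 F [-10.73  -6.53   5.63] w 0.45 down [-0.011 -0.001 -1.   ]
go cm [ 0. -0.  0.] twist 0.06
```

View pics/f1.png

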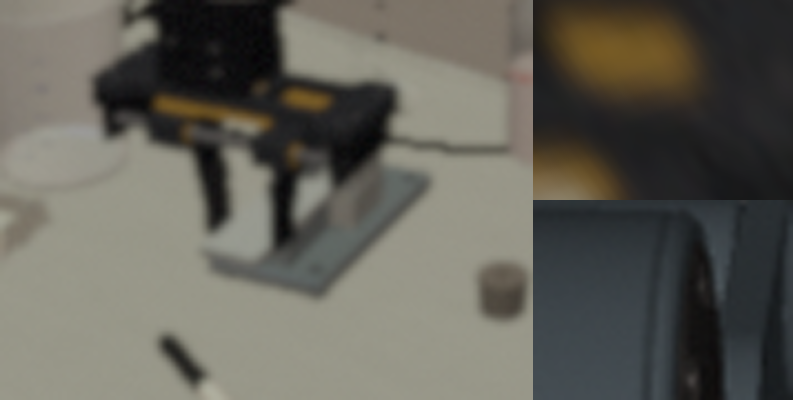

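>>> jog_arm([
  {"grip": 255,"tx": 0.05,"ty": -0.04,"tz": 0,"twist": 0},
  {"grip": 255,"tx": 0,"ty": 0,"tz": 0,"twist": 0},
  {"grip": 255,"tx": 0,"ty": 0,"tz": 0,"twist": 0},
  {"grip": 255,"tx": 0,"ty": 0,"tz": 0,"twist": 0},
])

```text
time: 20.45
tcp_pos: [0.5058, 0.0963, 0.049]
tool_rot: [-1.329, 1.023, -1.01]
contact_force: [-9.8, -5.2, 2.8]
width: 0.45
```

```bash
python3 - <<'E'
from h import *
st(); st()
d=snap('scene'); P=cloud(d,200,400,150,330).reshape(-1,3); g=togauge(P)*1000; z=P[:,2]*1000
m=(z>48)&(z<60)&(g[:,0]>-140)&(g[:,0]<-30)&(abs(g[:,1])<28)
for x in range(-134,-30,4):
    k=m&(abs(g[:,0]-x)<2)
    if k.any(): print(x,k.sum(),'z',np.median(z[k]).round(1),end=' ; ')
E
```

```text
t 20.45 gauge x -84.7 y 1.4 z 49.0 | push(-Fx) 10.8 Fy -2.5 Fz 2.8 torque [-0.87  1.8  -0.13] down [-0.011 -0.001 -1.   ] w 0.45
t 20.45 gauge x -84.7 y 1.4 z 49.0 | push(-Fx) 10.8 Fy -2.5 Fz 2.8 torque [-0.87  1.8  -0.13] down [-0.011 -0.001 -1.   ] w 0.45
-122 9 z 50.6 ; -118 12 z 49.8 ; -114 12 z 50.9 ; -110 8 z 52.1 ; -106 14 z 51.6 ; -102 8 z 52.0 ; -98 12 z 51.8 ; -94 16 z 52.6 ; -90 16 z 52.2 ; -86 9 z 52.9 ; -82 9 z 52.7 ; -78 6 z 51.9 ; -74 8 z 52.6 ; -70 5 z 53.0 ; -66 7 z 52.7 ; -62 2 z 52.2 ; -58 4 z 52.3 ; -54 8 z 52.2 ; -50 1 z 52.7 ; -46 6 z 52.3 ; -42 4 z 52.2 ; -38 7 z 51.3 ; -34 3 z 52.5 ;
```

>>> jog_arm([
  {"grip": 255,"tx": 0.05,"ty": -0.03,"tz": 0.05,"twist": 0},
  {"grip": 255,"tx": 0,"ty": 0,"tz": 0.05,"twist": 0},
  {"grip": 255,"tx": 0,"ty": 0,"tz": 0,"twist": 0},
  {"grip": 255,"tx": 0,"ty": 0,"tz": 0,"twist": 0},
  {"grip": 255,"tx": 0,"ty": 0,"tz": 0,"twist": 0},
])

```text
time: 21.0
tcp_pos: [0.5059, 0.0961, 0.049]
tool_rot: [-1.33, 1.025, -1.008]
contact_force: [-11.9, -4.4, 2.8]
width: 0.451
```

```bash
python3 -c "
from h import *
st()
o=env.get_obs()
if -(o['contact_force'][0])>8: env.hand_in(); print('handed in')"
```

```text
t 21.00 gauge x -84.6 y 1.2 z 49.0 | push(-Fx) 12.7 Fy -1.2 Fz 2.8 torque [-0.92  1.92 -0.11] down [-0.013 -0.001 -1.   ] w 0.451
the job is handed in; nothing more can be done
handed in
```

I zeroed the dial, pushed the largest plate (150 mm) home in the gauge, and handed the job in at 21 s, still gripping and pressing it. I could not check the final dial reading, because the arm and gripper blocked the dial from both cameras.

- **Zeroing:** I turned the bezel 63° clockwise and let go. The zero mark then lay within about 1° of the resting pointer in the top picture.
- **Fully home:** The arm stopped 6 mm after first touching the spring pins, and the force kept rising without further movement. The final push was about 13 N.
- **Plate position:** The depth image put the plate's rear end at about x = -121 mm, against -120 mm expected. Its top was about 8 mm above the bed and level.
- **Side force:** The plate sat slightly to one side within its play (tool y about +1.2 mm), with about 1 N of side force left. Before I eased it, that force was about 3.6 N.
- **Gauge load and bystanders:** The measured force on the tool stayed under about 15 N throughout. I touched none of the other objects knowingly, but took no last picture of the whole worktop.

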